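# Put the stacked paint tubs and tape rolls back in their coloured places

## Robot

A 7-joint arm with a two-finger parallel gripper is mounted at the origin on the work surface. World frame = base frame: x ahead of the robot, y to its left, z up, the work surface at z = 0. Lengths are in m, angles in rad, forces in N, time in s.
With the tool pointing down it reaches from about 0.425 to 0.875 m from the base axis. Payload 4.7 kg.
Tool frame: the origin (TCP) lies between the finger pads; the fingertips stand 14 mm ahead of it and the grasp point (between the pads) lies 5 mm behind it (bot.tcp_to_tips is the distance from the TCP to the fingertips, in m); y points along the fingers, z is the direction in which the jaws open and shut, and the axes are right-handed (so a half turn about y gives the same grasp; the last joint's range is limited). The gripper opens to 87 mm and grips with 3 to 60 N. Pads are 19 mm wide; open, the fingers measure 117 mm over their backs; the gripper's body (75 mm by 190 mm) begins 51 mm behind the grasp point.
Start: joints at [1.16, 0.321, -0.07, 1.45, 0.023, 1.371, -0.057], TCP at [0.268, -0.592, 0.237] pointing down, gripper open.
Joint ranges: [-2.86, 2.86], [-0.3, 2.09], [-1.38, 1.24], [0.06, 2.45], [-1.56, 4.7], [0.09, 2.05], [-2.69, 2.69]. Speed limits (rad/s): [2.57, 2.57, 3.14, 3.14, 3.14, 3.14, 3.14].

## Interface

Orientations are given as a rotation vector (axis times angle).
In Python, from cell import bot gives the robot as it stands. The module is installed in compiled form; this text tells all that it offers.
- The arm moves only by the tool servo_tool, never from a script. Its argument "commands" is a list of rows, each an object with "claw": the finger opening in m, from 0 to 0.087; "delta_pos": the shift along the tool's x, y, z in m, a list of three; "spin": the turn about the tool's y in degrees. In form: [{"claw": claw, "delta_pos": [dx, dy, dz], "spin": spin}, ...]. A call has 1 to 10 rows; each row is the pose to reach, as a shift and turn from the pose commanded when the call began, along the tool's axes at that moment; what a row does not reach only later rows make up. A row lasts 1/8 s, in which the tool goes at most 62.5 mm and 10.7 degrees, less where a joint would pass 70% of its speed; a pose out of reach is approached as far as the arm can. A call with a gripper value outside its range is refused whole. The fingers move at their own pace and stop on an object; "force" is the grip in N (left out, the last holds). Time passes only in rows, so rows that repeat a pose let the fingers close. It gives the time, the measured TCP pose, the force and the opening at its end, in the units of the state.
- bot.read_state(): the state, without advancing time (a new reading comes with each control period).
- bot.get_image(name): name is "side" or "top"; returns the picture (480x640x3 uint8, red, green, blue); there is no depth.
- bot.get_calibration(name): a dict with "intrinsics" (3x3 intrinsics, pixels), "R" (3x3) and "t" (3): a world point X has camera coordinates R X + t. Camera axes: x right, y down, z forward; pixel columns grow to the right and rows downward; lengths in m; the calibration is good to about 2 mm. A picture is of the moment at which its call begins. get_calibration takes no time and is no camera call.
- bot.job_done(): hands the job in, once; it reports no verdict.
Trained networks look in the newest picture that a camera, given by its name, has taken for a name from the list of things; names that differ only in an ending like _2 or _b are one class to them, and where a whole thing is asked for, a point or a joint stands for the part that bears it (a point fixed in the world has none). Each returns a list of dicts, best first, with "score" (0 to 1); they miss things now and then, are a little off and sometimes report something else, mostly with a low value. They report only what shows in the picture. A call takes as long as a camera call. They do not tell look-alikes from the thing itself.
- bot.recognise(thing, camera): "location" ([x, y, z] in m, in world coordinates, good to about 4 mm: the middle of the surface that is visible of it).
- bot.masks_of(thing, camera): "pixels" (480x640 bool, what is visible of it).
- bot.spot_point(thing, camera): "location" ([x, y, z] in m, in world coordinates, good to about 4 mm: a listed point, or the origin of a listed thing).
The state is a dict: "time": time; "joint_pos": joint angles; "dq": joint speeds; "joint_efforts": joint torques, N m; "eef_pos": TCP position; "orientation": TCP orientation; "contact_force": force on the tool from outside, world axes, zero at the start; "ft_torque": the same for the moment, N m; "opening": finger opening in m.
Only numpy, scipy, OpenCV 4.12 (cv2) and the standard library are available. Lean on these libraries where they do the work, as an engineer would, in place of code of your own. Each camera call takes 0.05 s, during which the arm holds its last target.

## Task

The craft table has to be tidied: two paint tubs have been left standing on top of two rolls of tape. Take the stacks apart and put everything away by colour: each paint tub upright in the round tray that matches its lid, standing flat inside the rim, and each tape roll over the post whose base matches it, pushed fully down so that it lies flat on the base. Leave the cup of brushes and the phone where they are.

Things in the scene. Friction and masses are not known exactly. Their poses are not given: they have to be found in the camera images.
- tub_red_mid (a point): Loose closed paint tub, an upright cylinder 48 mm in diameter and 60 mm tall, 0.13 kg or so: white body with a red band and a red lid. At the start it stands on one of the two tape rolls. Point: its centre, half-way up (30 mm above its underside); z up along its axis.
- tub_blue_mid (a point): Loose closed paint tub, an upright cylinder 48 mm in diameter and 60 mm tall, 0.13 kg or so: white body with a blue band and a blue lid. At the start it stands on one of the two tape rolls. Point: its centre, half-way up (30 mm above its underside); z up along its axis.
- roll_green_mid (a point): Loose roll of green tape lying flat (bore vertical): outer diameter 64 mm, bore 36 mm right through with a brown card core, 48 mm tall, 0.14 kg or so. At the start it is on the table with one of the paint tubs on top of it. Point: its centre, in the bore half-way up (24 mm above its underside); z up along the bore.
- roll_yellow_mid (a point): Loose roll of yellow tape lying flat (bore vertical): outer diameter 64 mm, bore 36 mm right through with a brown card core, 48 mm tall, 0.14 kg or so. At the start it is on the table with one of the paint tubs on top of it. Point: its centre, in the bore half-way up (24 mm above its underside); z up along the bore.
- tray_red: Red round shallow tray fixed to the table, the home of the red paint tub: outer diameter 84 mm, recess 70 mm in diameter with its floor 3 mm above the table, rim top 9 mm above the table. Origin: centre of its underside, on the table; z up.
- tray_blue: Blue round shallow tray fixed to the table, the home of the blue paint tub: outer diameter 84 mm, recess 70 mm in diameter with its floor 3 mm above the table, rim top 9 mm above the table. Origin: centre of its underside, on the table; z up.
- post_green: Tape post fixed to the table, the home of the green tape roll: green round base 84 mm in diameter and 6 mm thick, with an upright steel post 14 mm in diameter in its middle whose tip is 62 mm above the table; the roll goes over the post and rests flat on the base. Origin: centre of the base's underside, on the table; z up.
- post_yellow: Tape post fixed to the table, the home of the yellow tape roll: yellow round base 84 mm in diameter and 6 mm thick, with an upright steel post 14 mm in diameter in its middle whose tip is 62 mm above the table; the roll goes over the post and rests flat on the base. Origin: centre of the base's underside, on the table; z up.
- brush_cup: Bystander: loose glass cup, 76 mm in diameter at the rim and 90 mm tall, with three brushes that stick up to about 155 mm. Origin: centre of its underside. Leave it where it is.
- phone: Bystander: loose black phone lying flat, 148 x 72 x 8 mm, long side along its x. Origin: centre of its underside. Leave it where it is.
Not all that is in view belongs to the job. Leave any red look-alike of the post_yellow alone.

How it is judged:
By the outcome, as a careful person would: the job done as asked, in the order asked, and still so for the second after the job is handed in, with the robot touching nothing.
It also fails if it takes over 104 s, if anything falls off the work surface, if the arm or the gripper's body presses on something with over 40 N, if the wrist force passes 120 N, or if a joint passes its speed limit or range.

## Working session

There is one attempt and no reset: what is moved stays moved. The work goes in short steps, Python scripts to look and compute and a tool call to move; the robot and the scene stay as the last step left them, time stands still between calls to the robot, and variables do not carry over. Pictures are saved under pics/ and viewed, and the job is handed in when it is done.

Besides the shell and the picture viewer there is one more tool, called as a command line: name --argument value ..., lists and objects as JSON in quotes. servo_tool: Moves the arm, as the interface text tells. Its arguments: {"type":"object","properties":{"commands":{"type":"array"},"force":{"type":"number"}},"required":["commands"]}

```bash
mkdir -p pics
cat > h.py <<'E'
from cell import bot
import numpy as np, cv2
from scipy.spatial.transform import Rotation as R
def save(cam,fn):
    im=bot.get_image(cam); cv2.imwrite('pics/'+fn,im[:,:,::-1]); return im
def axes():
    s=bot.read_state(); return np.array(s['eef_pos']),R.from_rotvec(s['orientation']).as_matrix()
E
python3 - <<'E'
from h import *
s=bot.read_state(); print(s['time'],s['eef_pos'],s['opening']); print(axes()[1].round(3))
for c in ('top','side'):
    save(c,c+'0.png')
    k=bot.get_calibration(c); print(c,(-k['R'].T@k['t']).round(3))
    for t in ['tub_red_mid','tub_blue_mid','roll_green_mid','roll_yellow_mid','tray_red','tray_blue','post_green','post_yellow','brush_cup','phone']:
        print(t,[(np.round(d['location'],3).tolist(),round(d['score'],2)) for d in bot.spot_point(t,c)])
print(bot.read_state()['time'])
E
```

```text
0.0 [ 0.26764153 -0.59175869  0.23548269] 0.08642647570357985
[[-0.911 -0.001  0.412]
 [-0.412  0.002 -0.911]
 [ 0.    -1.    -0.002]]
top [ 0.319 -0.004  1.32 ]
tub_red_mid [([0.542, 0.406, -0.003], 0.73), ([0.463, -0.005, 0.08], 0.64)]
tub_blue_mid [([0.629, 0.001, 0.077], 0.86)]
roll_green_mid []
roll_yellow_mid [([0.634, -0.007, 0.026], 0.62)]
tray_red [([0.44, 0.237, 0.002], 0.92)]
tray_blue [([0.644, -0.246, -0.002], 0.81)]
post_green [([0.656, 0.205, -0.003], 0.73)]
post_yellow [([0.34, -0.217, -0.002], 0.75), ([0.474, -0.203, 0.002], 0.74), ([0.352, -0.092, 0.002], 0.61)]
brush_cup []
phone [([0.511, -0.408, 0.004], 0.87)]
side [0.191 0.998 0.698]
tub_red_mid [([0.462, -0.008, 0.08], 0.61), ([0.542, 0.401, 0.001], 0.36)]
tub_blue_mid [([0.63, -0.003, 0.078], 0.9)]
roll_green_mid [([0.461, -0.006, 0.025], 0.66)]
roll_yellow_mid [([0.631, -0.004, 0.023], 0.92)]
tray_red [([0.542, 0.401, 0.001], 0.43)]
tray_blue [([0.646, -0.242, -0.001], 0.61)]
post_green [([0.655, 0.203, 0.004], 0.97), ([0.451, 0.227, 0.0], 0.4)]
post_yellow [([0.344, -0.216, -0.002], 0.69), ([0.349, -0.098, -0.003], 0.62)]
brush_cup []
phone [([0.509, -0.407, -0.001], 0.92), ([0.632, -0.003, 0.08], 0.15)]
1.1
```

View pics/top0.png

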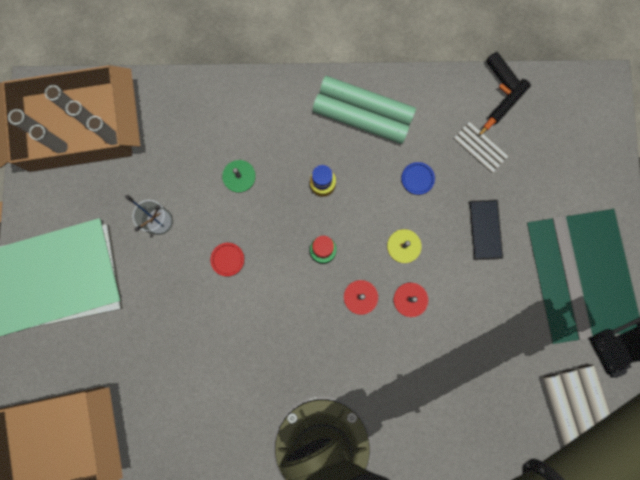

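View pics/side0.png

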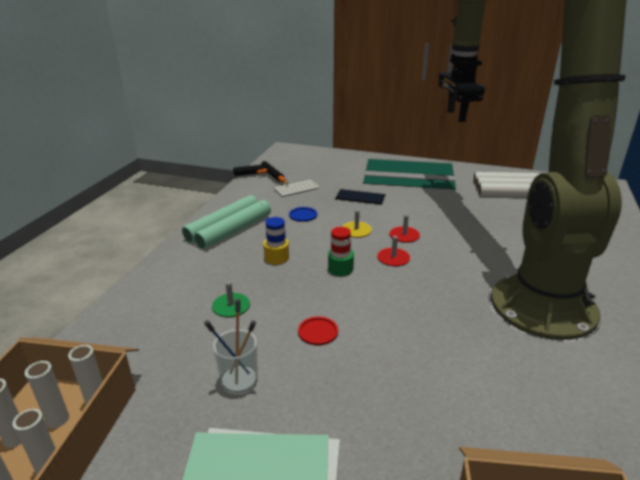

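Top view: red tub on the green roll (322,247), blue tub on the yellow roll (322,178). The trays are at (228,260) red and (418,179) blue, the posts at (239,176) green and (405,245) yellow. The two red posts at (361,297) and (411,299) are decoys. Next I'll refine the positions from the pixels.

```bash
cat >> h.py <<'E'
def ray(cam,uv,z):
    k=bot.get_calibration(cam); Rm=np.array(k['R']);C=-Rm.T@np.array(k['t'])
    d=Rm.T@np.linalg.inv(k['intrinsics'])@np.array([uv[0],uv[1],1.]); return (C+d*(z-C[2])/d[2])
def proj(cam,X):
    k=bot.get_calibration(cam); p=np.array(k['intrinsics'])@(np.array(k['R'])@X+k['t']); return p[:2]/p[2]
RNG={'red':[((0,120,70),(8,255,255)),((172,120,70),(180,255,255))],'blue':[((108,120,50),(128,255,255))],'green':[((50,120,40),(75,255,255))],'yellow':[((22,120,70),(34,255,255))]}
def blob(im,col,uv,r=28):
    hsv=cv2.cvtColor(im,cv2.COLOR_RGB2HSV); m=sum(cv2.inRange(hsv,np.array(a),np.array(b)) for a,b in RNG[col])
    w=np.zeros_like(m); cv2.circle(w,tuple(int(round(v)) for v in uv),r,255,-1); m=m&w
    n,l,st,c=cv2.connectedComponentsWithStats(m); i=1+np.argmax(st[1:,4])
    pts=cv2.findContours((l==i).astype(np.uint8),0,1)[0][0]
    hull=cv2.convexHull(pts); e=cv2.fitEllipse(hull) if len(hull)>5 else None
    return c[i],e,st[i]
E
python3 - <<'E'
from h import *
P={c:cv2.imread(f'pics/{c}0.png')[:,:,::-1].copy() for c in('top','side')}
for n,col,X,z in [('tray_red','red',(.44,.237,.009),.009),('tray_blue','blue',(.645,-.245,.009),.009),('post_green','green',(.655,.204,.006),.006),('post_yellow','yellow',(.474,-.203,.006),.006),('lid_red','red',(.462,-.006,.108),.108),('lid_blue','blue',(.63,-.002,.108),.108)]:
    for c in P:
        if n[:3]=='lid' and c=='side': continue
        b,e,s=blob(P[c],col,proj(c,np.array(X)),22)
        print(n,c,ray(c,b,z).round(4)[:2],ray(c,e[0],z).round(4)[:2],np.round(e[1],1),s[4])
E
```

```text
tray_red top [0.4442 0.229 ] [0.4442 0.2291] [33.  33.7] 882
tray_red side [0.4429 0.2372] [0.443  0.2372] [28.5 40.2] 913
tray_blue top [ 0.6426 -0.2429] [ 0.6426 -0.2429] [31.5 32.4] 810
tray_blue side [ 0.6406 -0.2326] [ 0.6408 -0.2328] [13.6 27.6] 303
post_green top [0.6527 0.2034] [0.6535 0.204 ] [30.  30.7] 662
post_green side [0.6527 0.2126] [0.6519 0.2103] [22.8 36.8] 533
post_yellow top [ 0.4735 -0.2039] [ 0.4737 -0.2042] [32.4 32.9] 803
post_yellow side [ 0.4666 -0.1994] [ 0.4719 -0.1991] [15.5 28.2] 276
lid_red top [ 0.4624 -0.0049] [ 0.4624 -0.0049] [20.3 21.1] 345
lid_blue top [ 0.6272 -0.0043] [ 0.6273 -0.0046] [19.3 20. ] 301
```

```bash
cat > d.py <<'E'
import sys
from h import *
p,A=axes()
for a in sys.argv[1:]:
    t=np.array([float(v) for v in a.split(',')]); d=t-p; print('->',(A.T@d).round(4), round(np.linalg.norm(d),3))
s=bot.read_state(); print(s['time'],p.round(4),np.round(s['joint_pos'],2),s['opening'])
E
python3 d.py .462,-.005,.20
```

```text
-> [-0.4189  0.0365 -0.4551] 0.62
1.1 [ 0.2679 -0.5923  0.2366] [ 1.16  0.32 -0.07  1.45  0.02  1.37 -0.06] 0.08691861106818585
```

servo_tool --commands '[{"claw": 0.087,"delta_pos": [-0.04,0,-0.043],"spin": 0},{"claw": 0.087,"delta_pos": [-0.082,0,-0.087],"spin": 0},{"claw": 0.087,"delta_pos": [-0.122,0,-0.13],"spin": 0},{"claw": 0.087,"delta_pos": [-0.163,0,-0.175],"spin": 0},{"claw": 0.087,"delta_pos": [-0.204,0,-0.22],"spin": 0},{"claw": 0.087,"delta_pos": [-0.245,0.01,-0.265],"spin": 0},{"claw": 0.087,"delta_pos": [-0.286,0.02,-0.31],"spin": 0},{"claw": 0.087,"delta_pos": [-0.327,0.03,-0.355],"spin": 0},{"claw": 0.087,"delta_pos": [-0.367,0.036,-0.4],"spin": 0},{"claw": 0.087,"delta_pos": [-0.395,0.036,-0.43],"spin": 0}]' --force 25

```text
time: 2.35
eef_pos: [0.4507, -0.0347, 0.2005]
orientation: [-0.431, 1.985, -1.985]
contact_force: [0.9, -0.1, 0.0]
opening: 0.087
```

```bash
python3 d.py .462,-.005,.16 .462,-.005,.078
python3 - <<'E'
from h import *
save('top','top1.png');save('side','side1.png')
E
```

```text
-> [-0.0226  0.0405 -0.0223] 0.051
-> [-0.0226  0.1225 -0.0223] 0.127
2.35 [ 0.4507 -0.0347  0.2005] [ 0.66 -0.07 -0.61  1.95 -0.04  1.25 -1.08] 0.08695337174399921
```

servo_tool --commands '[{"claw": 0.087,"delta_pos": [-0.0226,0.02,-0.0223],"spin": 0},{"claw": 0.087,"delta_pos": [-0.0226,0.02,-0.0223],"spin": 0},{"claw": 0.087,"delta_pos": [-0.0226,0.06,-0.0223],"spin": 0},{"claw": 0.087,"delta_pos": [-0.0226,0.1,-0.0223],"spin": 0},{"claw": 0.087,"delta_pos": [-0.0226,0.1225,-0.0223],"spin": 0},{"claw": 0.087,"delta_pos": [-0.0226,0.1225,-0.0223],"spin": 0},{"claw": 0.087,"delta_pos": [-0.0226,0.1225,-0.0223],"spin": 0}]'

```text
time: 3.32
eef_pos: [0.4628, -0.0089, 0.0792]
orientation: [-0.426, 1.986, -1.988]
contact_force: [-0.4, 0.2, -0.1]
opening: 0.0867
```

```bash
python3 d.py .462,-.005,.078
python3 - <<'E'
from h import *
print(axes()[1].round(3))
save('top','top2.png');save('side','side2.png')
E
```

```text
-> [-0.0008  0.0012 -0.0039] 0.004
3.325 [ 0.4628 -0.0089  0.0792] [ 0.6   0.11 -0.66  2.06  0.08  0.99 -1.25] 0.08669512899704775
[[-0.912  0.002  0.411]
 [-0.411 -0.001 -0.912]
 [-0.001 -1.     0.001]]
```

View pics/side2.png

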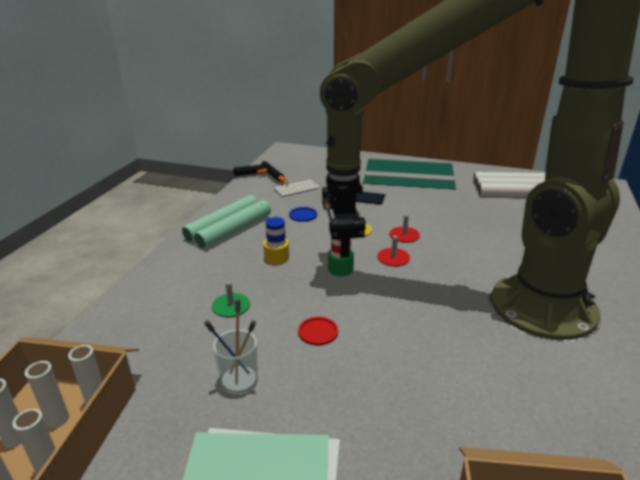

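The side view shows the fingers straddling the red tub at (341,245), with the green roll below it still in place. I'll shift 4 mm and close.

servo_tool --commands '[{"claw": 0.087,"delta_pos": [-0.001,0.001,-0.004],"spin": 0},{"claw": 0.06,"delta_pos": [-0.001,0.001,-0.004],"spin": 0},{"claw": 0.04,"delta_pos": [-0.001,0.001,-0.004],"spin": 0},{"claw": 0.04,"delta_pos": [-0.001,0.001,-0.004],"spin": 0},{"claw": 0.04,"delta_pos": [-0.001,0.001,-0.004],"spin": 0},{"claw": 0.04,"delta_pos": [-0.001,0.001,-0.004],"spin": 0}]' --force 25

```text
time: 4.18
eef_pos: [0.4613, -0.0042, 0.0771]
orientation: [-0.428, 1.987, -1.987]
contact_force: [0.4, -0.6, -2.3]
opening: 0.0471
```

```bash
python3 d.py .462,-.005,.15 .443,.231,.15 .443,.231,.036
```

```text
-> [-0.0003 -0.0729  0.001 ] 0.073
-> [-0.0802 -0.073  -0.2219] 0.247
-> [-0.0802  0.041  -0.2219] 0.24
4.175 [ 0.4613 -0.0042  0.0771] [ 0.59  0.11 -0.67  2.07  0.08  0.99 -1.26] 0.04707340227828481
```

servo_tool --commands '[{"claw": 0.04,"delta_pos": [0,-0.025,0],"spin": 0},{"claw": 0.04,"delta_pos": [0,-0.055,0],"spin": 0},{"claw": 0.04,"delta_pos": [0,-0.073,-0.01],"spin": 0},{"claw": 0.04,"delta_pos": [-0.013,-0.073,-0.04],"spin": 0},{"claw": 0.04,"delta_pos": [-0.028,-0.073,-0.08],"spin": 0},{"claw": 0.04,"delta_pos": [-0.043,-0.073,-0.12],"spin": 0},{"claw": 0.04,"delta_pos": [-0.06,-0.073,-0.165],"spin": 0},{"claw": 0.04,"delta_pos": [-0.075,-0.073,-0.205],"spin": 0},{"claw": 0.04,"delta_pos": [-0.08,-0.073,-0.222],"spin": 0},{"claw": 0.04,"delta_pos": [-0.08,-0.073,-0.222],"spin": 0}]'

```text
time: 5.42
eef_pos: [0.4416, 0.2327, 0.1497]
orientation: [-0.433, 1.986, -1.984]
contact_force: [-0.3, 0.0, -2.1]
opening: 0.0471
```

```bash
python3 d.py .443,.231,.034
python3 - <<'E'
from h import *
save('side','side3.png')
a=save('top','top3.png')
c,e,s=blob(a,'red',proj('top',np.array([.443,.231,.009])),30);print(s,ray('top',e[0],.009))
E
```

```text
-> [-0.0006  0.1157  0.0022] 0.116
5.425 [0.4416 0.2327 0.1497] [ 0.32  0.14 -0.9   1.9   0.12  1.16 -1.77] 0.04708091989270905
[223 253  21  23 274] [0.43439539 0.21313675 0.009     ]
```

View pics/side3.png

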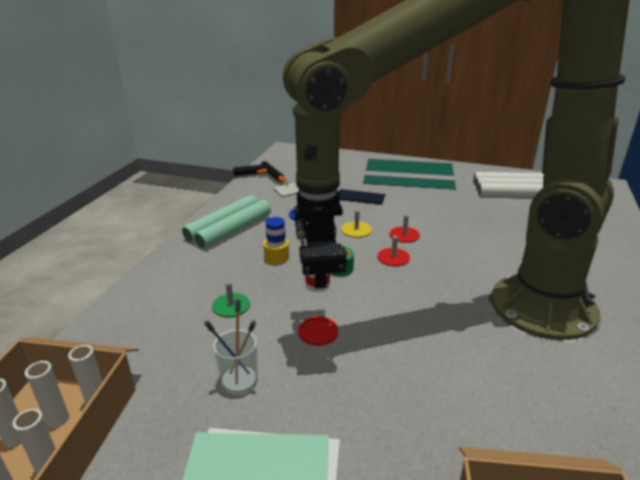

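The side view shows the tub held at (318,275), above the red tray at (318,331). Lowering it now.

servo_tool --commands '[{"claw": 0.04,"delta_pos": [-0.001,0.03,0.002],"spin": 0},{"claw": 0.04,"delta_pos": [-0.001,0.07,0.002],"spin": 0},{"claw": 0.04,"delta_pos": [-0.001,0.1,0.002],"spin": 0},{"claw": 0.04,"delta_pos": [-0.001,0.112,0.002],"spin": 0},{"claw": 0.04,"delta_pos": [-0.001,0.116,0.002],"spin": 0},{"claw": 0.04,"delta_pos": [-0.001,0.117,0.002],"spin": 0},{"claw": 0.04,"delta_pos": [-0.001,0.117,0.002],"spin": 0}]'

```text
time: 6.4
eef_pos: [0.4452, 0.23, 0.034]
orientation: [-0.426, 1.986, -1.986]
contact_force: [0.3, 0.6, -1.8]
opening: 0.0472
```

Run:
```python
from h import *
s=bot.read_state();print(s['eef_pos'],s['contact_force'],s['opening'])
im=save('side','side4.png'); cv2.imwrite('pics/side4c.png',cv2.resize(im[220:380,220:420,::-1],None,fx=4,fy=3.7))
```

```text
[0.44515383 0.23004952 0.03397857] [ 0.30924549  0.60264528 -1.84611429] 0.0472365503517069
```

View pics/side4c.png

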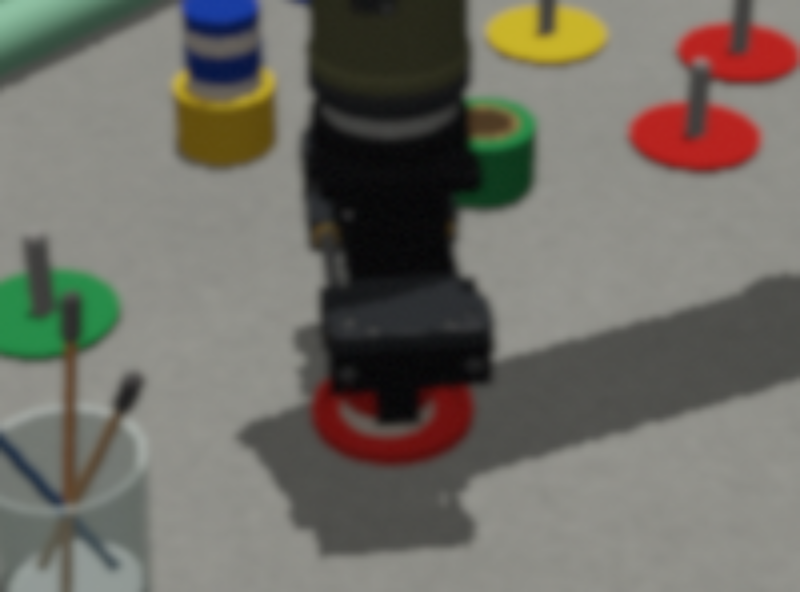

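The tub sits inside the rim at about (318,325). I'll set it the last 2 mm down, release and rise.

servo_tool --commands '[{"claw": 0.04,"delta_pos": [0,0.001,0],"spin": 0},{"claw": 0.04,"delta_pos": [0,0.002,0],"spin": 0},{"claw": 0.06,"delta_pos": [0,0.002,0],"spin": 0},{"claw": 0.08,"delta_pos": [0,0.002,0],"spin": 0},{"claw": 0.08,"delta_pos": [0,0.002,0],"spin": 0},{"claw": 0.08,"delta_pos": [0,-0.03,0],"spin": 0},{"claw": 0.08,"delta_pos": [0,-0.08,0],"spin": 0},{"claw": 0.087,"delta_pos": [0,-0.13,0],"spin": 0},{"claw": 0.087,"delta_pos": [0,-0.165,0],"spin": 0},{"claw": 0.087,"delta_pos": [0,-0.165,0],"spin": 0}]'

```text
time: 7.7
eef_pos: [0.4461, 0.2308, 0.2008]
orientation: [-0.422, 1.984, -1.985]
contact_force: [-0.6, 0.3, -0.5]
opening: 0.0872
```

```bash
python3 d.py .629,-.003,.19 .629,-.003,.078
```

```text
-> [-0.0703  0.0117  0.2884] 0.297
-> [-0.0697  0.1237  0.2882] 0.321
7.7 [0.4461 0.2308 0.2008] [ 0.36  0.08 -0.92  1.84  0.07  1.25 -1.73] 0.08716057270627538
```

servo_tool --commands '[{"claw": 0.087,"delta_pos": [-0.01,0,0.04],"spin": 0},{"claw": 0.087,"delta_pos": [-0.023,0.003,0.095],"spin": 0},{"claw": 0.087,"delta_pos": [-0.037,0.006,0.15],"spin": 0},{"claw": 0.087,"delta_pos": [-0.05,0.01,0.205],"spin": 0},{"claw": 0.087,"delta_pos": [-0.063,0.012,0.26],"spin": 0},{"claw": 0.087,"delta_pos": [-0.07,0.012,0.288],"spin": 0},{"claw": 0.087,"delta_pos": [-0.07,0.012,0.288],"spin": 0},{"claw": 0.087,"delta_pos": [-0.07,0.012,0.288],"spin": 0}]'

```text
time: 8.7
eef_pos: [0.6258, -0.0021, 0.1849]
orientation: [-0.432, 1.988, -1.985]
contact_force: [-0.0, 0.4, -0.3]
opening: 0.0868
```

```bash
python3 d.py .628,-.003,.079;python3 - <<'E'
from h import *
im=save('side','side5.png'); cv2.imwrite('pics/side5c.png',cv2.resize(im[180:380,200:440,::-1],None,fx=3,fy=3))
E
```

```text
-> [-0.0018  0.1059  0.0019] 0.106
8.7 [ 0.6258 -0.0021  0.1849] [ 0.53  0.39 -0.72  1.56  0.26  1.3  -1.37] 0.08680050834957616
```

View pics/side5c.png

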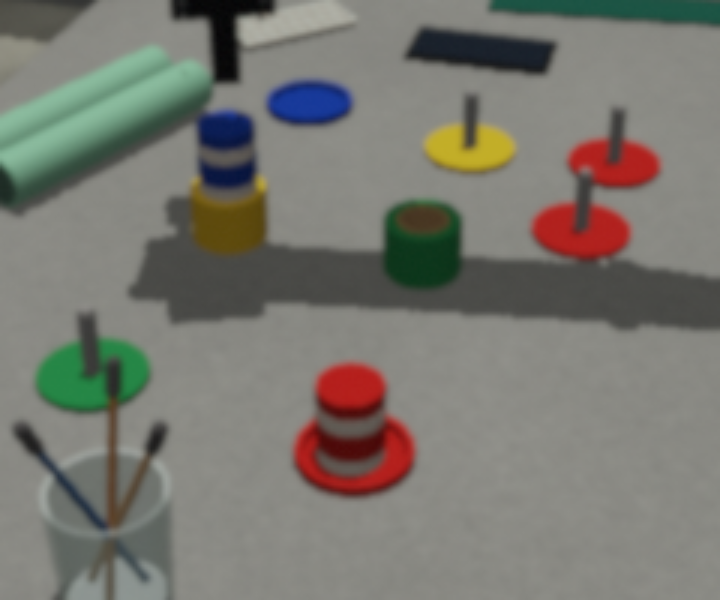

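The red tub stands upright inside its tray, at about (317,320) in the full image. The gripper is above the blue tub, so I'll lower and close.

servo_tool --commands '[{"claw": 0.087,"delta_pos": [-0.002,0.03,0.002],"spin": 0},{"claw": 0.087,"delta_pos": [-0.002,0.07,0.002],"spin": 0},{"claw": 0.087,"delta_pos": [-0.002,0.095,0.002],"spin": 0},{"claw": 0.087,"delta_pos": [-0.002,0.106,0.002],"spin": 0},{"claw": 0.087,"delta_pos": [-0.002,0.106,0.002],"spin": 0},{"claw": 0.06,"delta_pos": [-0.002,0.106,0.002],"spin": 0},{"claw": 0.04,"delta_pos": [-0.002,0.106,0.002],"spin": 0},{"claw": 0.04,"delta_pos": [-0.002,0.106,0.002],"spin": 0},{"claw": 0.04,"delta_pos": [-0.002,0.106,0.002],"spin": 0},{"claw": 0.04,"delta_pos": [-0.002,0.106,0.002],"spin": 0}]'

```text
time: 10.0
eef_pos: [0.6295, -0.0049, 0.0801]
orientation: [-0.428, 1.987, -1.987]
contact_force: [0.6, 0.5, 0.2]
opening: 0.0468
```

```bash
python3 d.py .643,-.243,.15
```

```text
-> [ 0.0858 -0.0698  0.2225] 0.249
10.0 [ 0.6295 -0.0049  0.0801] [ 0.5   0.49 -0.68  1.66  0.34  1.12 -1.42] 0.046754645656850925
```

servo_tool --commands '[{"claw": 0.04,"delta_pos": [0,-0.025,0],"spin": 0},{"claw": 0.04,"delta_pos": [0,-0.055,0],"spin": 0},{"claw": 0.04,"delta_pos": [0,-0.07,0.01],"spin": 0},{"claw": 0.04,"delta_pos": [0.015,-0.07,0.04],"spin": 0},{"claw": 0.04,"delta_pos": [0.031,-0.07,0.08],"spin": 0},{"claw": 0.04,"delta_pos": [0.046,-0.07,0.12],"spin": 0},{"claw": 0.04,"delta_pos": [0.064,-0.07,0.165],"spin": 0},{"claw": 0.04,"delta_pos": [0.079,-0.07,0.205],"spin": 0},{"claw": 0.04,"delta_pos": [0.086,-0.07,0.2225],"spin": 0},{"claw": 0.04,"delta_pos": [0.086,-0.07,0.2225],"spin": 0}]'

```text
time: 11.25
eef_pos: [0.6422, -0.2442, 0.1492]
orientation: [-0.427, 1.99, -1.988]
contact_force: [-0.5, 1.0, -1.1]
opening: 0.0462
```

```bash
python3 d.py .643,-.243,.038;python3 - <<'E'
from h import *
im=save('side','side6.png'); cv2.imwrite('pics/side6c.png',cv2.resize(im[140:340,200:440,::-1],None,fx=3,fy=3))
E
```

```text
-> [-0.0013  0.1112 -0.0006] 0.111
11.25 [ 0.6422 -0.2442  0.1492] [ 0.77  0.52 -0.62  1.44  0.31  1.28 -1.02] 0.04624881192555284
```

View pics/side6c.png

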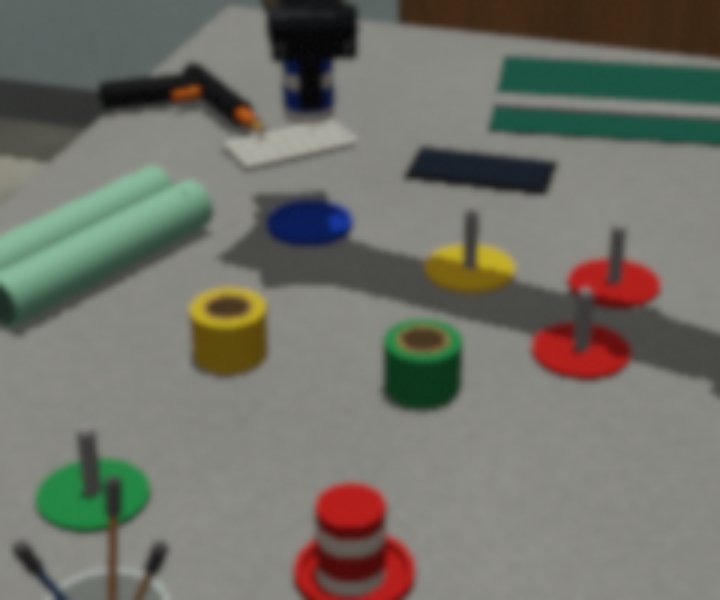

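The blue tub is held over the blue tray at (303,214), and both rolls are still in place. Lowering it now.

servo_tool --commands '[{"claw": 0.04,"delta_pos": [-0.001,0.03,-0.001],"spin": 0},{"claw": 0.04,"delta_pos": [-0.001,0.07,-0.001],"spin": 0},{"claw": 0.04,"delta_pos": [-0.001,0.1,-0.001],"spin": 0},{"claw": 0.04,"delta_pos": [-0.001,0.108,-0.001],"spin": 0},{"claw": 0.04,"delta_pos": [-0.001,0.111,-0.001],"spin": 0},{"claw": 0.04,"delta_pos": [-0.001,0.113,-0.001],"spin": 0},{"claw": 0.04,"delta_pos": [-0.001,0.113,-0.001],"spin": 0}]'

```text
time: 12.18
eef_pos: [0.644, -0.2417, 0.0382]
orientation: [-0.427, 1.985, -1.987]
contact_force: [-0.4, -0.0, -1.7]
opening: 0.0469
```

```bash
python3 d.py .643,-.243,.035;python3 - <<'E'
from h import *
im=save('side','side7.png'); cv2.imwrite('pics/side7c.png',cv2.resize(im[140:280,220:380,::-1],None,fx=4,fy=4))
E
```

```text
-> [0.0015 0.0032 0.0008] 0.004
12.175 [ 0.644  -0.2417  0.0382] [ 0.74  0.62 -0.58  1.53  0.37  1.1  -1.07] 0.046909634097384106
```

View pics/side7c.png

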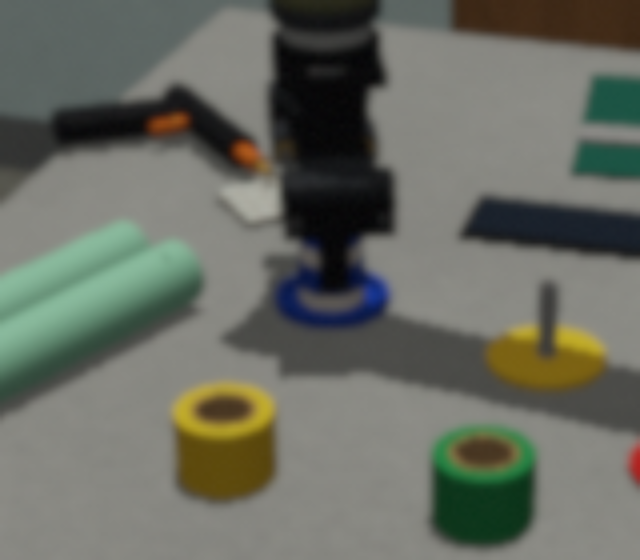

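The tub is centred inside the blue rim at (303,213). I'll lower about 3 mm, release and rise.

servo_tool --commands '[{"claw": 0.04,"delta_pos": [0.001,0.002,0.001],"spin": 0},{"claw": 0.04,"delta_pos": [0.001,0.003,0.001],"spin": 0},{"claw": 0.06,"delta_pos": [0.001,0.003,0.001],"spin": 0},{"claw": 0.08,"delta_pos": [0.001,0.003,0.001],"spin": 0},{"claw": 0.08,"delta_pos": [0.001,0.003,0.001],"spin": 0},{"claw": 0.08,"delta_pos": [0.001,-0.03,0.001],"spin": 0},{"claw": 0.08,"delta_pos": [0.001,-0.07,0.001],"spin": 0},{"claw": 0.087,"delta_pos": [0.001,-0.11,0.001],"spin": 0},{"claw": 0.087,"delta_pos": [0.001,-0.11,0.001],"spin": 0},{"claw": 0.087,"delta_pos": [0.001,-0.11,0.001],"spin": 0}]'

```text
time: 13.48
eef_pos: [0.6423, -0.2429, 0.1464]
orientation: [-0.43, 1.987, -1.987]
contact_force: [-0.3, -0.4, -0.3]
opening: 0.0867
```

```bash
python3 d.py .629,-.003,.13;python3 - <<'E'
from h import *
im=save('side','side8.png'); cv2.imwrite('pics/side8c.png',cv2.resize(im[140:340,200:440,::-1],None,fx=3,fy=3))
t=save('top','top8.png'); cv2.imwrite('pics/top8c.png',cv2.resize(t[130:330,190:450,::-1],None,fx=3,fy=3))
for th in('roll_green_mid','roll_yellow_mid'):
  for c in('top','side'): print(th,c,[(np.round(d['location'],3),round(d['score'],2)) for d in bot.spot_point(th,c)])
for col,X in(('yellow',(.629,-.003,.048)),('green',(.462,-.005,.048))):
  c,e,s=blob(t,col,proj('top',np.array(X)),22); print(col,ray('top',e[0],.048).round(4),e[1])
E
```

```text
-> [-0.0867  0.0164 -0.224 ] 0.241
13.475 [ 0.6423 -0.2429  0.1464] [ 0.77  0.52 -0.62  1.44  0.31  1.27 -1.03] 0.08667652877921347
roll_green_mid top [(array([ 0.46 , -0.009,  0.024]), 0.6)]
roll_green_mid side [(array([ 0.464, -0.004,  0.024]), 0.56)]
roll_yellow_mid top [(array([ 0.629, -0.006,  0.026]), 0.97)]
roll_yellow_mid side [(array([ 0.631, -0.002,  0.019]), 0.87)]
yellow [ 0.627  -0.0056  0.048 ] (25.619823455810547, 27.10443687438965)
green [ 0.459 -0.004  0.048] (22.26150894165039, 23.52437400817871)
```

View pics/side8c.png

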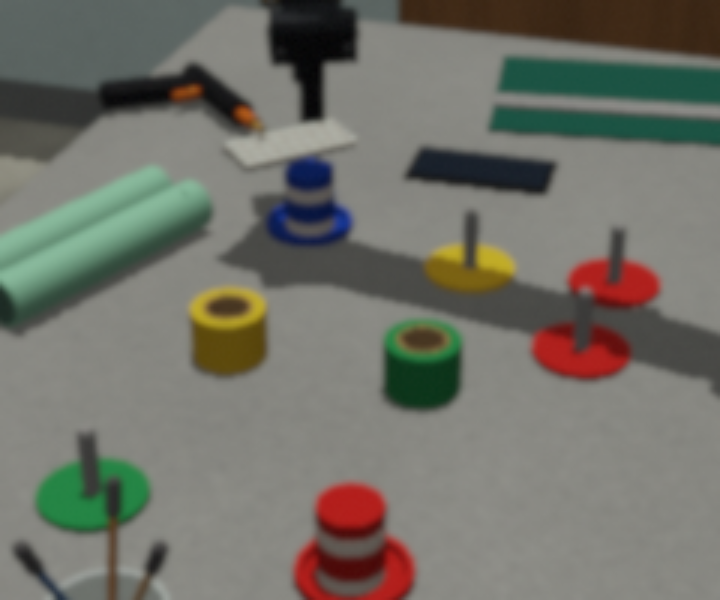

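View pics/top8c.png

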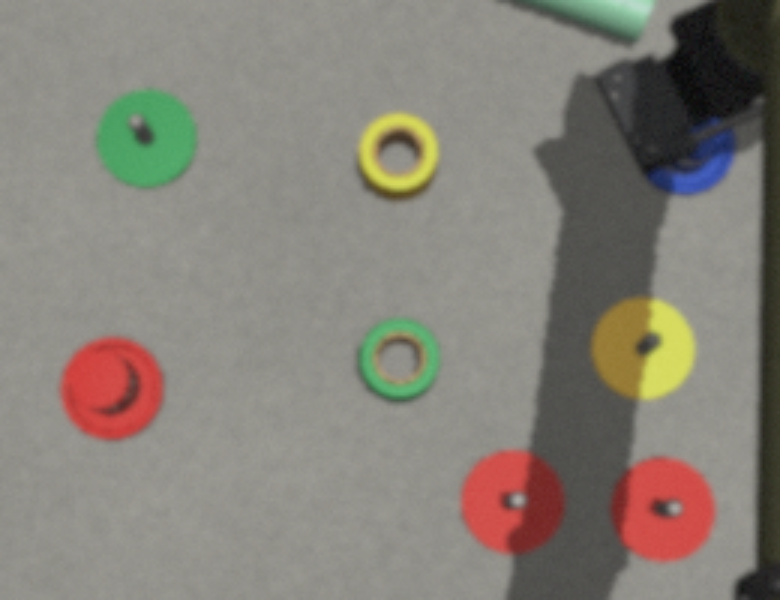

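Both tubs stand in their trays, at (303,205) and (317,320) in the side view. The rolls are flat at about (.629,-.004) yellow and (.462,-.005) green. I'll take yellow first.

servo_tool --commands '[{"claw": 0.087,"delta_pos": [-0.015,-0.01,-0.04],"spin": 0},{"claw": 0.087,"delta_pos": [-0.032,-0.01,-0.083],"spin": 0},{"claw": 0.087,"delta_pos": [-0.052,-0.005,-0.135],"spin": 0},{"claw": 0.087,"delta_pos": [-0.07,0,-0.185],"spin": 0},{"claw": 0.087,"delta_pos": [-0.084,0.01,-0.215],"spin": 0},{"claw": 0.087,"delta_pos": [-0.086,0.016,-0.223],"spin": 0},{"claw": 0.087,"delta_pos": [-0.086,0.016,-0.223],"spin": 0},{"claw": 0.087,"delta_pos": [-0.086,0.016,-0.223],"spin": 0}]'

```text
time: 14.78
eef_pos: [0.6296, -0.0071, 0.131]
orientation: [-0.426, 1.988, -1.99]
contact_force: [-0.2, -0.6, -0.4]
opening: 0.0871
```

```bash
python3 d.py .629,-.004,.028
```

```text
-> [-0.0007  0.103  -0.0032] 0.103
14.775 [ 0.6296 -0.0071  0.131 ] [ 0.52  0.44 -0.7   1.61  0.3   1.2  -1.39] 0.08706280944908694
```

servo_tool --commands '[{"claw": 0.087,"delta_pos": [-0.001,0.03,-0.003],"spin": 0},{"claw": 0.087,"delta_pos": [-0.001,0.065,-0.003],"spin": 0},{"claw": 0.087,"delta_pos": [-0.001,0.093,-0.003],"spin": 0},{"claw": 0.087,"delta_pos": [-0.001,0.103,-0.003],"spin": 0},{"claw": 0.087,"delta_pos": [-0.001,0.103,-0.003],"spin": 0},{"claw": 0.07,"delta_pos": [-0.001,0.103,-0.003],"spin": 0},{"claw": 0.055,"delta_pos": [-0.001,0.103,-0.003],"spin": 0},{"claw": 0.055,"delta_pos": [-0.001,0.103,-0.003],"spin": 0},{"claw": 0.055,"delta_pos": [-0.001,0.103,-0.003],"spin": 0}]'

```text
time: 15.9
eef_pos: [0.6299, -0.0021, 0.0291]
orientation: [-0.426, 1.984, -1.988]
contact_force: [-0.4, -2.1, 4.8]
opening: 0.0625
```

```bash
python3 d.py .474,-.203,.14
```

```text
-> [ 0.2247 -0.1109  0.1191] 0.277
15.9 [ 0.6299 -0.0021  0.0291] [ 0.48  0.54 -0.66  1.69  0.38  1.03 -1.46] 0.06247126534308592
```

servo_tool --commands '[{"claw": 0.055,"delta_pos": [0,-0.03,0],"spin": 0},{"claw": 0.055,"delta_pos": [0,-0.075,0],"spin": 0},{"claw": 0.055,"delta_pos": [0.01,-0.105,0.005],"spin": 0},{"claw": 0.055,"delta_pos": [0.045,-0.111,0.024],"spin": 0},{"claw": 0.055,"delta_pos": [0.09,-0.111,0.048],"spin": 0},{"claw": 0.055,"delta_pos": [0.135,-0.111,0.072],"spin": 0},{"claw": 0.055,"delta_pos": [0.18,-0.111,0.095],"spin": 0},{"claw": 0.055,"delta_pos": [0.213,-0.111,0.113],"spin": 0},{"claw": 0.055,"delta_pos": [0.225,-0.111,0.119],"spin": 0},{"claw": 0.055,"delta_pos": [0.225,-0.111,0.119],"spin": 0}]'

```text
time: 17.15
eef_pos: [0.4728, -0.202, 0.1388]
orientation: [-0.428, 1.988, -1.987]
contact_force: [0.1, 0.3, -1.5]
opening: 0.0626
```

```bash
python3 d.py .474,-.203,.037;python3 - <<'E'
from h import *
im=save('side','side9.png'); cv2.imwrite('pics/side9c.png',cv2.resize(im[140:340,200:440,::-1],None,fx=3,fy=3))
t=save('top','top9.png'); cv2.imwrite('pics/top9c.png',cv2.resize(t[130:330,190:450,::-1],None,fx=3,fy=3))
E
```

```text
-> [-0.0007  0.1018  0.0015] 0.102
17.15 [ 0.4728 -0.202   0.1388] [ 0.96  0.15 -0.65  1.89  0.1   1.13 -0.88] 0.06259463866115496
```

View pics/side9c.png

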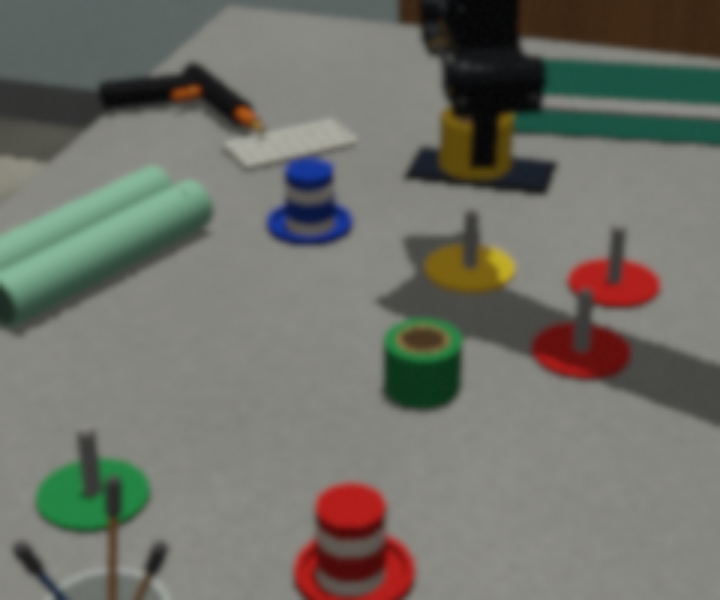

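View pics/top9c.png

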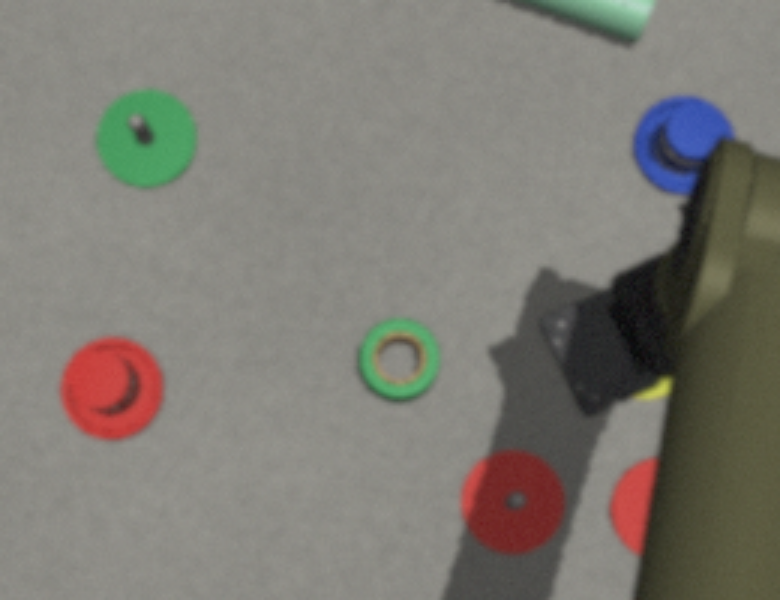

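The yellow roll is held above the yellow post at (357,225), and the green roll and both tubs are undisturbed. I'll check its alignment numerically before lowering.

Run:
```python
from h import *
p,A=axes()
print('tcp proj',proj('side',p),'axis bottom',proj('side',p-[0,0,.029]),'post tip',proj('side',np.array([.474,-.203,.062])),'base',proj('side',np.array([.474,-.203,.006])))
im=cv2.imread('pics/side9.png')[:,:,::-1].copy()
hsv=cv2.cvtColor(im,cv2.COLOR_RGB2HSV); m=cv2.inRange(hsv,(18,110,50),(36,255,255)); m[:165]=0; m[202:]=0
ys,xs=np.nonzero(m)
for y in (180,185,190): print(y,xs[ys==y].min(),xs[ys==y].max())
```

```text
tcp proj [357.77326068 183.95903353] axis bottom [357.40183701 194.01491682] post tip [357.04026815 209.7727514 ] base [356.36665236 227.88722514]
180 347 370
185 348 369
190 347 369
```

Alignment is within about 1 px (3 mm), against 11 mm of clearance. Lowering it.

servo_tool --commands '[{"claw": 0.055,"delta_pos": [-0.001,0.02,0.002],"spin": 0},{"claw": 0.055,"delta_pos": [-0.001,0.04,0.002],"spin": 0},{"claw": 0.055,"delta_pos": [-0.001,0.055,0.002],"spin": 0},{"claw": 0.055,"delta_pos": [-0.001,0.07,0.002],"spin": 0},{"claw": 0.055,"delta_pos": [-0.001,0.085,0.002],"spin": 0},{"claw": 0.055,"delta_pos": [-0.001,0.096,0.002],"spin": 0},{"claw": 0.055,"delta_pos": [-0.001,0.1,0.002],"spin": 0},{"claw": 0.055,"delta_pos": [-0.001,0.102,0.002],"spin": 0},{"claw": 0.055,"delta_pos": [-0.001,0.102,0.002],"spin": 0}]'

```text
time: 18.38
eef_pos: [0.475, -0.2038, 0.0373]
orientation: [-0.428, 1.986, -1.987]
contact_force: [-0.3, 0.1, -1.1]
opening: 0.0629
```

```bash
python3 d.py .474,-.203,.035;python3 - <<'E'
from h import *
print(bot.read_state()['contact_force'])
im=save('side','side10.png'); cv2.imwrite('pics/side10c.png',cv2.resize(im[140:340,200:440,::-1],None,fx=3,fy=3))
E
```

```text
-> [ 0.0005  0.0023 -0.0012] 0.003
18.375 [ 0.475  -0.2038  0.0373] [ 0.92  0.3  -0.63  1.97  0.21  0.94 -0.96] 0.0628729394222987
[-0.29993722  0.09590606 -1.07649881]
```

View pics/side10c.png

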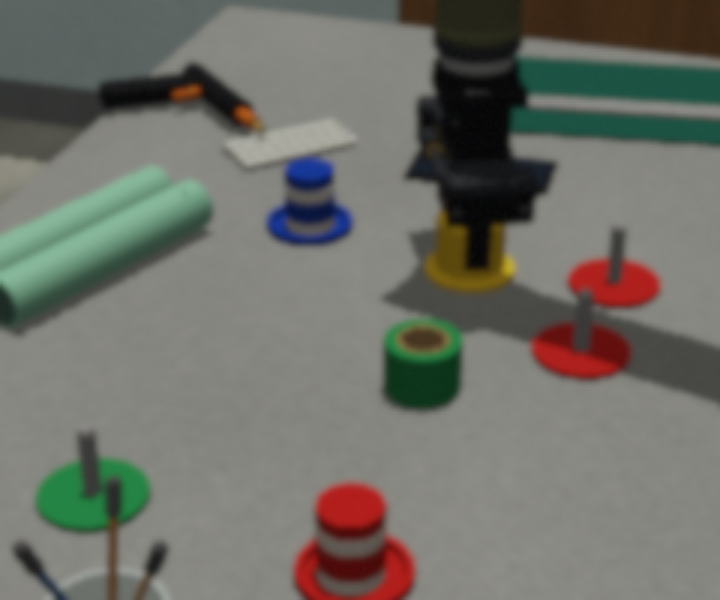

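The roll is over the post at (357,222) and the force is low. I'll set it down, release and rise.

servo_tool --commands '[{"claw": 0.055,"delta_pos": [0,0.002,-0.001],"spin": 0},{"claw": 0.055,"delta_pos": [0,0.003,-0.001],"spin": 0},{"claw": 0.07,"delta_pos": [0,0.003,-0.001],"spin": 0},{"claw": 0.087,"delta_pos": [0,0.003,-0.001],"spin": 0},{"claw": 0.087,"delta_pos": [0,0.003,-0.001],"spin": 0},{"claw": 0.087,"delta_pos": [0,-0.02,-0.001],"spin": 0},{"claw": 0.087,"delta_pos": [0,-0.05,-0.001],"spin": 0},{"claw": 0.087,"delta_pos": [0,-0.09,-0.001],"spin": 0},{"claw": 0.087,"delta_pos": [0,-0.105,-0.001],"spin": 0},{"claw": 0.087,"delta_pos": [0,-0.105,-0.001],"spin": 0}]'

```text
time: 19.68
eef_pos: [0.4747, -0.2031, 0.1426]
orientation: [-0.427, 1.985, -1.988]
contact_force: [0.1, -0.3, -0.3]
opening: 0.087
```

```bash
python3 d.py .462,-.005,.13 .462,-.005,.028;python3 - <<'E'
from h import *
im=save('side','side11.png'); cv2.imwrite('pics/side11c.png',cv2.resize(im[140:340,200:440,::-1],None,fx=3,fy=3))
E
```

```text
-> [-0.07    0.0123 -0.1858] 0.199
-> [-0.0699  0.1143 -0.186 ] 0.229
19.675 [ 0.4747 -0.2031  0.1426] [ 0.97  0.15 -0.66  1.88  0.1   1.14 -0.88] 0.08701586690705121
```

View pics/side11c.png

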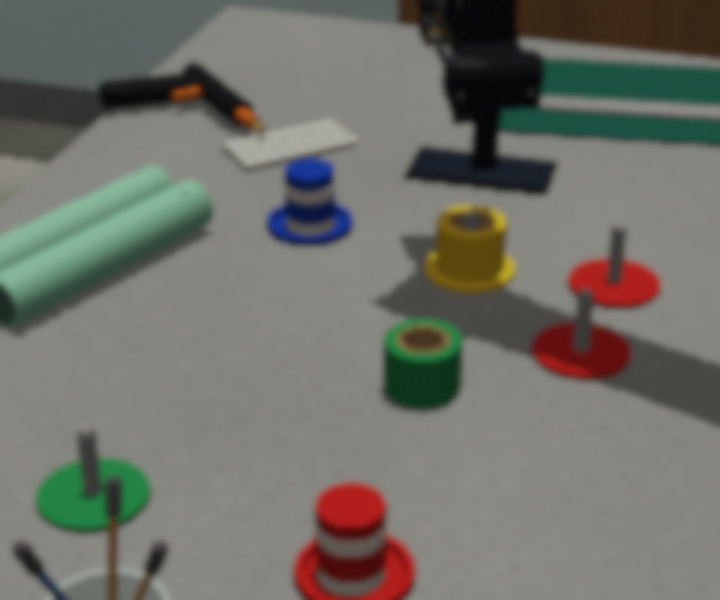

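The yellow roll lies flat on its base at (357,221). The green roll is next.

servo_tool --commands '[{"claw": 0.087,"delta_pos": [-0.015,0,-0.04],"spin": 0},{"claw": 0.087,"delta_pos": [-0.034,0.003,-0.09],"spin": 0},{"claw": 0.087,"delta_pos": [-0.053,0.006,-0.14],"spin": 0},{"claw": 0.087,"delta_pos": [-0.066,0.01,-0.175],"spin": 0},{"claw": 0.087,"delta_pos": [-0.07,0.012,-0.186],"spin": 0},{"claw": 0.087,"delta_pos": [-0.07,0.012,-0.186],"spin": 0},{"claw": 0.087,"delta_pos": [-0.07,0.012,-0.186],"spin": 0}]'

```text
time: 20.6
eef_pos: [0.4614, -0.0062, 0.1296]
orientation: [-0.427, 1.989, -1.989]
contact_force: [0.3, 0.2, 0.6]
opening: 0.0868
```

```bash
python3 d.py .462,-.005,.028
```

```text
-> [-0.0011  0.1016 -0.0008] 0.102
20.6 [ 0.4614 -0.0062  0.1296] [ 0.78  0.05 -0.83  2.01  0.04  1.1  -1.22] 0.08676291859729178
```

servo_tool --commands '[{"claw": 0.087,"delta_pos": [-0.001,0.03,-0.001],"spin": 0},{"claw": 0.087,"delta_pos": [-0.001,0.065,-0.001],"spin": 0},{"claw": 0.087,"delta_pos": [-0.001,0.093,-0.001],"spin": 0},{"claw": 0.087,"delta_pos": [-0.001,0.102,-0.001],"spin": 0},{"claw": 0.087,"delta_pos": [-0.001,0.102,-0.001],"spin": 0},{"claw": 0.07,"delta_pos": [-0.001,0.102,-0.001],"spin": 0},{"claw": 0.055,"delta_pos": [-0.001,0.102,-0.001],"spin": 0},{"claw": 0.055,"delta_pos": [-0.001,0.102,-0.001],"spin": 0},{"claw": 0.055,"delta_pos": [-0.001,0.102,-0.001],"spin": 0}]'

```text
time: 21.72
eef_pos: [0.4626, -0.0037, 0.0287]
orientation: [-0.427, 1.985, -1.988]
contact_force: [0.2, -1.2, 4.7]
opening: 0.0626
```

```bash
python3 d.py .653,.205,.14
```

```text
-> [-0.2596 -0.1113 -0.1115] 0.304
21.725 [ 0.4626 -0.0037  0.0287] [ 0.71  0.23 -0.81  2.1   0.21  0.9  -1.37] 0.06259239661201246
```

servo_tool --commands '[{"claw": 0.055,"delta_pos": [0,-0.03,0],"spin": 0},{"claw": 0.055,"delta_pos": [0,-0.075,0],"spin": 0},{"claw": 0.055,"delta_pos": [-0.015,-0.105,-0.006],"spin": 0},{"claw": 0.055,"delta_pos": [-0.055,-0.111,-0.024],"spin": 0},{"claw": 0.055,"delta_pos": [-0.1,-0.111,-0.043],"spin": 0},{"claw": 0.055,"delta_pos": [-0.15,-0.111,-0.064],"spin": 0},{"claw": 0.055,"delta_pos": [-0.2,-0.111,-0.086],"spin": 0},{"claw": 0.055,"delta_pos": [-0.24,-0.111,-0.103],"spin": 0},{"claw": 0.055,"delta_pos": [-0.26,-0.111,-0.1115],"spin": 0},{"claw": 0.055,"delta_pos": [-0.26,-0.111,-0.1115],"spin": 0}]'

```text
time: 22.98
eef_pos: [0.6523, 0.2078, 0.1378]
orientation: [-0.433, 1.988, -1.984]
contact_force: [0.1, -0.8, -1.9]
opening: 0.0624
```

```bash
python3 d.py .653,.205,.037;python3 - <<'E'
from h import *
im=save('side','side12.png'); cv2.imwrite('pics/side12c.png',cv2.resize(im[180:380,170:410,::-1],None,fx=3,fy=3))
p,A=axes()
print('tcp proj',proj('side',p),'axis bottom',proj('side',p-[0,0,.029]),'post tip',proj('side',np.array([.653,.205,.062])),'base',proj('side',np.array([.653,.205,.006])))
hsv=cv2.cvtColor(im,cv2.COLOR_RGB2HSV); m=cv2.inRange(hsv,(50,110,25),(80,255,255))
ys,xs=np.nonzero(m)
for y in range(240,320,5):
    x=xs[(ys==y)&(xs<290)]
    if len(x): print(y,x.min(),x.max())
E
```

```text
-> [0.0004 0.1008 0.003 ] 0.101
22.975 [0.6523 0.2078 0.1378] [ 0.24  0.59 -0.83  1.45  0.44  1.29 -1.78] 0.06237787664973049
tcp proj [225.31575    252.39900724] axis bottom [226.7078108  264.16543336] post tip [228.71930231 282.14669564] base [231.18889523 302.99569818]
255 211 238
260 212 239
265 212 238
270 215 232
295 222 243
300 215 247
305 212 248
310 213 245
315 220 234
```

View pics/side12c.png

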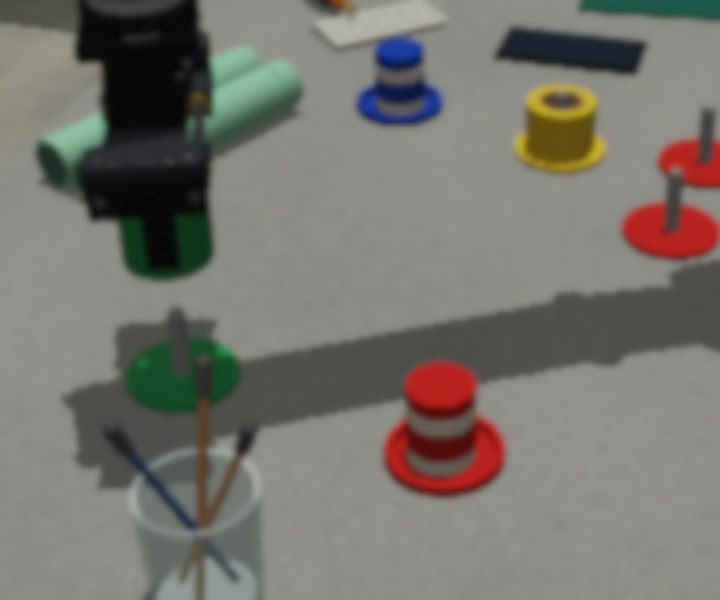

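The green roll is held at (225,260), above the green post with its tip at (229,284). The projections agree within 1–2 px. Lowering it.

servo_tool --commands '[{"claw": 0.055,"delta_pos": [0,0.02,0.003],"spin": 0},{"claw": 0.055,"delta_pos": [0,0.04,0.003],"spin": 0},{"claw": 0.055,"delta_pos": [0,0.055,0.003],"spin": 0},{"claw": 0.055,"delta_pos": [0,0.07,0.003],"spin": 0},{"claw": 0.055,"delta_pos": [0,0.085,0.003],"spin": 0},{"claw": 0.055,"delta_pos": [0,0.096,0.003],"spin": 0},{"claw": 0.055,"delta_pos": [0,0.1,0.003],"spin": 0},{"claw": 0.055,"delta_pos": [0,0.102,0.003],"spin": 0},{"claw": 0.055,"delta_pos": [0,0.102,0.003],"spin": 0}]'

```text
time: 24.15
eef_pos: [0.6544, 0.2031, 0.0374]
orientation: [-0.428, 1.987, -1.987]
contact_force: [-0.7, -1.5, -1.4]
opening: 0.0626
```

```bash
python3 d.py .653,.205,.035;python3 - <<'E'
from h import *
print(bot.read_state()['contact_force'])
im=save('side','side13.png'); cv2.imwrite('pics/side13c.png',cv2.resize(im[180:380,170:410,::-1],None,fx=3,fy=3))
E
```

```text
-> [ 0.0004  0.0024 -0.0023] 0.003
24.15 [0.6544 0.2031 0.0374] [ 0.21  0.68 -0.78  1.53  0.51  1.14 -1.82] 0.06264362432265132
[-0.65486968 -1.46081296 -1.41042624]
```

View pics/side13c.png

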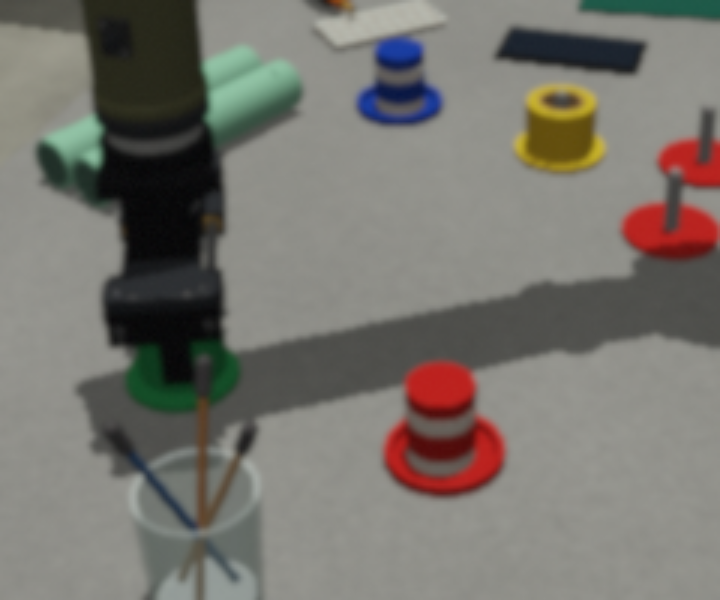

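The green roll is over its post at (230,300). I'll set it down, release and rise.

servo_tool --commands '[{"claw": 0.055,"delta_pos": [0,0.002,-0.001],"spin": 0},{"claw": 0.055,"delta_pos": [0,0.003,-0.001],"spin": 0},{"claw": 0.07,"delta_pos": [0,0.003,-0.001],"spin": 0},{"claw": 0.087,"delta_pos": [0,0.003,-0.001],"spin": 0},{"claw": 0.087,"delta_pos": [0,0.003,-0.001],"spin": 0},{"claw": 0.087,"delta_pos": [0,-0.02,-0.001],"spin": 0},{"claw": 0.087,"delta_pos": [0,-0.05,-0.001],"spin": 0},{"claw": 0.087,"delta_pos": [0,-0.1,-0.001],"spin": 0},{"claw": 0.087,"delta_pos": [0,-0.15,-0.001],"spin": 0},{"claw": 0.087,"delta_pos": [0,-0.15,-0.001],"spin": 0}]'

```text
time: 25.45
eef_pos: [0.6561, 0.2059, 0.1944]
orientation: [-0.417, 1.984, -1.981]
contact_force: [-1.0, 0.6, 0.0]
opening: 0.0868
```

servo_tool --commands '[{"claw": 0.087,"delta_pos": [0.02,0,0.04],"spin": 0},{"claw": 0.087,"delta_pos": [0.04,0,0.08],"spin": 0},{"claw": 0.087,"delta_pos": [0.06,0,0.12],"spin": 0},{"claw": 0.087,"delta_pos": [0.08,0,0.16],"spin": 0},{"claw": 0.087,"delta_pos": [0.085,0,0.17],"spin": 0},{"claw": 0.087,"delta_pos": [0.085,0,0.17],"spin": 0}]'

```text
time: 26.2
eef_pos: [0.6462, 0.0134, 0.1871]
orientation: [-0.427, 1.988, -1.987]
contact_force: [0.3, 0.0, 0.6]
opening: 0.0868
```

Run:
```python
from h import *
im=save('side','side14.png'); cv2.imwrite('pics/side14c.png',cv2.resize(im[180:420,170:410,::-1],None,fx=2.4,fy=2.4))
t=save('top','top14.png'); cv2.imwrite('pics/top14c.png',cv2.resize(t[130:330,110:510,::-1],None,fx=2,fy=2))
for th in('tub_red_mid','tub_blue_mid','roll_green_mid','roll_yellow_mid','phone'):
  for c in('top','side'): print(th,c,[(np.round(d['location'],3),round(d['score'],2)) for d in bot.spot_point(th,c)])
print(bot.read_state()['time'])
```

```text
tub_red_mid top [(array([0.447, 0.232, 0.034]), 0.58)]
tub_red_mid side [(array([0.443, 0.23 , 0.032]), 0.9)]
tub_blue_mid top [(array([ 0.645, -0.239,  0.032]), 0.63), (array([0.658, 0.204, 0.001]), 0.43)]
tub_blue_mid side [(array([ 0.644, -0.243,  0.033]), 0.93)]
roll_green_mid top [(array([0.653, 0.205, 0.031]), 0.86)]
roll_green_mid side [(array([0.652, 0.203, 0.031]), 0.97)]
roll_yellow_mid top [(array([ 0.474, -0.201,  0.031]), 0.59), (array([ 0.644, -0.24 ,  0.035]), 0.46)]
roll_yellow_mid side [(array([ 0.472, -0.201,  0.028]), 0.56)]
phone top [(array([ 0.513, -0.405, -0.001]), 0.82), (array([ 0.443,  0.235, -0.003]), 0.46), (array([ 0.645, -0.246, -0.002]), 0.16)]
phone side [(array([ 0.512, -0.411,  0.002]), 0.64), (array([0.447, 0.229, 0.035]), 0.47)]
26.8
```

View pics/side14c.png

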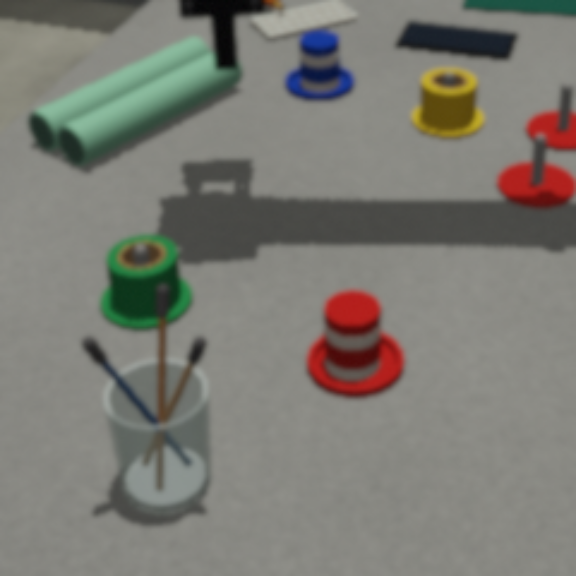

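View pics/top14c.png

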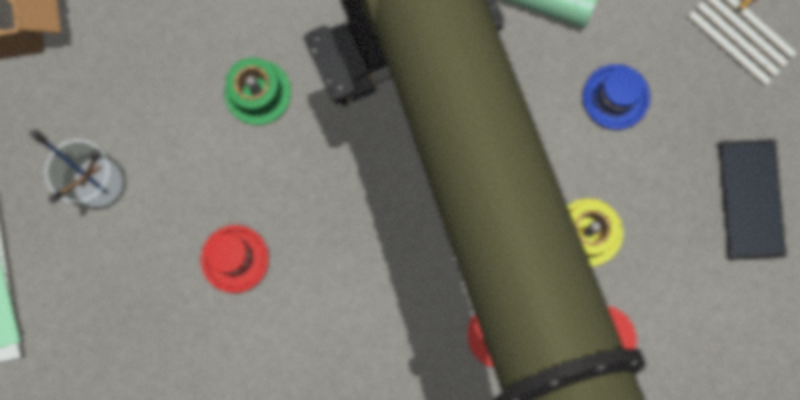

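Both views show everything in its place: green roll at (230,300) and yellow roll at (357,221), both flat on their bases, and the tubs at (303,207) and (317,320), upright inside the rims. The cup and phone haven't moved and the arm is clear, so I'm handing it in.

```bash
python3 -c "
from cell import bot
print(bot.job_done(), bot.read_state()['time'])"
```

```text
the job is handed in; nothing more can be done
the job is handed in; nothing more can be done
```

I took both stacks apart and put everything away by colour, tubs first and then rolls. I handed the job in at about 27 s of the 104 s allowed; the hand-in gives no verdict.

My last checks used both cameras:

| Item | Where it ended up | Measured centre height | Expected |
|---|---|---|---|
| Red tub | upright inside the red tray | 32–34 mm | 33 mm |
| Blue tub | upright inside the blue tray | 32–33 mm | 33 mm |
| Green roll | over the green post, flat on its base | 31 mm | 30 mm |
| Yellow roll | over the yellow post, flat on its base | 28–31 mm | 30 mm |

- **Positions:** each item measured within about 5 mm of its tray or post centre, close to the networks' 4 mm accuracy.
- **Left alone:** the phone measured within about 4 mm of where it started. The networks never found the brush cup, so I only checked by eye that it hadn't moved. I did not touch the red look-alike posts.
- **Disagreements:** the networks gave a few false extra hits in the last check, such as a "phone" at the red tray, and the pictures ruled them out. At the start, my side-camera positions for the trays and posts differed from the top camera's by up to about 10 mm. I relied mainly on the top camera and the networks for the target positions.

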